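# Serve the golden bun with tongs at the day-room snack table

## Robot

A 6-joint arm with a two-finger parallel gripper is mounted at the origin on the work surface. World frame = base frame: x ahead of the robot, y to its left, z up, the work surface at z = 0. Lengths are in m, angles in rad, forces in N, time in s.
With the tool pointing down it reaches from about 0.375 to 0.9 m from the base axis. Payload 3.1 kg.
Tool frame: the origin (TCP) lies at the very end of the fingers, on their centre line; the grasp point (between the pads) lies 19 mm behind it (robot.grip_depth is the distance from the TCP to the grasp point, in m); z points along the fingers, y is the direction in which the jaws open and shut (so a half turn about z gives the same grasp; the last joint's range is limited). The gripper opens to 87 mm and grips with 3 to 60 N. Pads are 19 mm wide; open, the fingers measure 117 mm over their backs; the gripper's body (75 mm by 190 mm) begins 51 mm behind the grasp point.
Start: joints at [1.018, 0.527, 1.433, -0, 1.181, -0.178], TCP at [0.228, 0.582, 0.223] pointing down, gripper open.
Joint ranges: [-3.08, 3.08], [-0.75, 2.2], [0.22, 2.44], [-1.43, 4.57], [0, 2.65], [-2.85, 2.85]. Speed limits (rad/s): [2.79, 2.79, 3.14, 3.14, 3.14, 3.14].

## Interface

Orientations are given as a unit quaternion [x, y, z, w].
In Python, from rig import robot gives the robot as it stands.
- The arm moves only by the tool drive_tool, never from a script. Its argument "series" is a list of rows, each a list of 7 numbers: the shift along the tool's x, y, z in m, then the turn, a rotation vector about the tool's x, y, z in degrees, then the opening, from 0 (shut) to 1 (fully open). A call has 1 to 5 rows; each row shifts and turns the commanded pose from where the row before left it, along the tool's axes as they then stand; what a row does not reach is not made up. A row lasts 1/8 s, in which the tool goes at most 62.5 mm and 10.7 degrees, less where a joint would pass 70% of its speed; a pose out of reach is approached as far as the arm can. A call is refused whole if a number of a shift passes 0.0625 or a number of a turn 10.7, either way. A call with a gripper value outside its range is refused whole. The fingers move at their own pace and stop on an object; "squeeze" is the grip in N (left out, the last holds). Time passes only in rows, so rows that do not move let the fingers close. It gives the time, the measured TCP pose, the force and the opening at its end, in the units of the state.
- robot.get_obs(): the state, without advancing time (a new reading comes with each control period).
- robot.camera(name): name is "side" or "top"; returns (picture, depth): 480x640x3 uint8, blue, green, red; 480x640 float32, m along the optical axis (not along the pixel's ray), 0 where there is no reading.
- robot.camera_model(name): a dict with "fx", "fy", "cx", "cy" (pixels), "R" (3x3) and "t" (3): a world point X has camera coordinates R X + t. Camera axes: x right, y down, z forward; pixel columns grow to the right and rows downward; lengths in m; the calibration is good to about 2 mm. A picture is of the moment at which its call begins. camera_model takes no time and is no camera call.
- robot.hand_in(): hands the job in, once; it reports no verdict.
The state is a dict: "time": time; "q": joint angles; "joint_velocities": joint speeds; "joint_torque": joint torques, N m; "position": TCP position; "tool_rot": TCP orientation; "ft_force": force on the tool from outside, world axes, zero at the start; "moment": the same for the moment, N m; "grip_width": finger opening in m.
Only numpy, scipy, OpenCV 4.12 (cv2) and the standard library are available. Lean on these libraries where they do the work, as an engineer would, in place of code of your own. Each camera call takes 0.05 s, during which the arm holds its last target. There are 200 camera calls.

## Task

Snack time in the day room: pick up the red-handled kitchen tongs, close them on the golden-brown bun on the wooden board, and lift it off without touching it with the fingers and without disturbing the other buns, the plate, the cup or the bottle. Carry it to the blue plate and finish holding it still in the tongs about 10 cm above the middle of the plate; do not put it down or let go, the program ends while holding.

Things in the scene. Friction and masses are not known exactly. Their poses are not given: they have to be found in the camera images.
- tongs: sprung kitchen tongs lying flat, red heel and grips, steel jaws, 221 mm long, 26 mm high, 84 g. Origin: on the underside midway between the two red grips, near the centre of mass; x points along the tongs to the jaws (heel end at x = -115 mm, jaw ends at 106 mm), z up, arms part along y. Over the outsides of the grips: 61 mm slack (open), 40 mm closed on a bun
- tongs_left: left (+y) arm of the tongs: red grip 50 mm long, 26 mm high (to be taken from above, closing along y), then a vertical steel jaw 24 mm high. Origin on its hinge at the heel, on the underside; x along the arm. A spring pushes each grip outward, 6 N slack to 9 N closed on a bun: squeezed to 50 to 57 mm the tongs stay in the gripper, jaws still open
- tongs_right: right (-y) arm of the tongs, mirror image of the left; it always moves equally with it
- tongs_bite (a point): point of the tongs midway between the jaws where the bun should sit: 80 mm ahead (+x) of tongs's origin, 13 mm above its underside. The jaws reach from 22 mm behind to 26 mm ahead of it; gap between them 83 mm slack, shrinking about 1.85 mm per mm of squeeze of the grips
- bun_gold: the golden-brown bun to serve, firm, round, 44 mm across, 36 mm high with nearly upright sides from 7 to 21 mm above its flat underside and a domed top, about 50 g; origin at the centre of its underside, z up
- bun_white: white bun, same shape and size, to be left alone; origin at the centre of its underside
- bun_green: green bun, same shape and size, to be left alone; origin at the centre of its underside
- board: dark wooden serving board fixed on the table, 140 (x) by 320 (y) by 18 mm high, origin at the centre of its underside; the three buns stand on it in a row along its y axis, about 100 mm apart, in any order
- plate: the guest's round blue plate, 160 mm across, 18 mm high, loose on the table; origin at the centre of its underside
- cup: blue drinking cup, 72 mm across, 95 mm high; origin at the centre of its underside; leave alone
- syrup: green bottle with white cap, 60 mm across, 160 mm high; origin at the centre of its underside; leave alone
Mind the look-alikes: they are no part of the job. What is shaped like the tongs but orange is not meant. There is more than one size of the plate; the job needs the smaller.

How it is judged:
On the way, in this order (a step that is already met when the one before it is completed fails the run):
1. the tongs are held in the fingers, lifted off the table, the golden bun still where it was (contact force between the fingers and tongs above 1 N and height (world z) of tongs above 0.015 m and distance of bun_gold from where it was at the start of the episode below 0.02 m), for 0.2 s.
2. the golden bun is squeezed between both jaws of the held tongs and lifted off the board (contact force between the fingers and tongs above 1 N and contact force between each of tongs_left, tongs_right and bun_gold above 0.5 N and height (world z) of bun_gold above 0.04 m and contact force between bun_gold and board below 0.05 N), for 0.2 s.
At the end, for the whole second after the job is handed in: both jaws of the tongs squeeze the golden bun (over 0.5 N), the tongs are held by the fingers alone; the bun's underside is 60 to 160 mm above the plate's underside, within 40 mm of its centre, under 30 mm/s, touching no finger, board or plate (contact force between the fingers and tongs above 1 N and contact force between each of tongs_left, tongs_right and bun_gold above 0.5 N and z of bun_gold in the frame of plate between 0.06 and 0.16 m and horizontal distance between bun_gold and plate below 0.04 m and linear speed of bun_gold below 0.03 m/s and height (world z) of tongs above 0.04 m and contact force between each of bun_gold, tongs and board below 0.05 N and contact force between each of bun_gold, tongs and plate below 0.05 N and contact force between bun_gold and the fingers below 0.05 N and contact force between tongs and cup below 0.05 N and contact force between tongs and syrup below 0.05 N); the arm keeps its last pose, push and grip.
It fails at once if the fingers or the arm touch the golden bun (contact force between any of the fingers, the arm and bun_gold above 0.3 N).
It fails at once if another bun is moved more than 25 mm (distance of any of bun_white, bun_green from where it was at the start of the episode above 0.025 m).
It fails at once if the plate is moved more than 25 mm (distance of plate from where it was at the start of the episode above 0.025 m).
It fails at once if a bystander is moved more than 25 mm (distance of any of cup, syrup from where it was at the start of the episode above 0.025 m).
It also fails if it takes over 43 s, if anything falls off the work surface, if the arm or the gripper's body presses on something with over 40 N, if the wrist force passes 120 N, or if a joint passes its speed limit or range.

## Working session

There is one attempt and no reset: what is moved stays moved. The work goes in short steps, Python scripts to look and compute and a tool call to move; the robot and the scene stay as the last step left them, time stands still between calls to the robot, and variables do not carry over. Pictures are saved under pics/ and viewed, about 8 in all and at most 12, crops included, and the job is handed in when it is done.

Besides the shell and the picture viewer there is one more tool, called after "Emit:" as name([rows], argument=value, ...), one row to a line, values as JSON. drive_tool: Moves the arm, as the interface text tells. Its arguments: {"type":"object","properties":{"series":{"type":"array"},"squeeze":{"type":"number"}},"required":["series"]}

```bash
mkdir -p pics; cat > h.py <<'E'
import numpy as np, cv2
from rig import robot
def snap(n,tag):
    p,d=robot.camera(n); cv2.imwrite(f'pics/{tag}.png',p); np.save(f'pics/{tag}.npy',d); return p,d
def w(n,u,v,z):
    m=robot.camera_model(n); R=np.array(m['R']); t=np.array(m['t'])
    r=R.T@np.array([(u-m['cx'])/m['fx'],(v-m['cy'])/m['fy'],1]); c=-R.T@t
    return c+r*(z-c[2])/r[2]
def wd(n,u,v,d):
    m=robot.camera_model(n); R=np.array(m['R']); t=np.array(m['t'])
    return R.T@(np.array([(u-m['cx'])/m['fx']*d,(v-m['cy'])/m['fy']*d,d])-t)
E
python3 - <<'E'
from h import *
snap('top','top0'); snap('side','side0'); o=robot.get_obs()
print({k:np.round(v,3) for k,v in o.items()}, robot.grip_depth)
for n in('top','side'):
    m=robot.camera_model(n); print(n,np.round(m['R'],3),m['t'],m['fx'],-np.array(m['R']).T@m['t'])
E
```

```text
{'time': np.float64(0.1), 'q': array([ 1.018,  0.528,  1.434, -0.   ,  1.181, -0.178]), 'joint_velocities': array([-0.001, -0.002, -0.003,  0.002, -0.001,  0.   ]), 'joint_torque': array([ -0.   , -44.099, -17.715,   0.063,   0.053,  -0.   ]), 'position': array([0.228, 0.581, 0.222]), 'tool_rot': array([ 0.186,  0.983, -0.001, -0.   ]), 'ft_force': array([-0.408,  0.27 , -0.066]), 'moment': array([ 0.023, -0.006, -0.034]), 'grip_width': np.float64(0.087)} 0.0187
top [[-0.004 -1.    -0.007]
 [-0.983  0.005 -0.185]
 [ 0.185  0.006 -0.983]] [0.06894764 0.47361541 1.26915029] 529.0329700815431 [0.23064496 0.05881075 1.33534714]
side [[ 0.996 -0.091 -0.01 ]
 [-0.074 -0.733 -0.676]
 [ 0.054  0.674 -0.737]] [-0.45753604  0.09899738  1.15317794] 518.2477844560665 [ 0.40106064 -0.74602963  0.91189321]
```

View pics/top0.png

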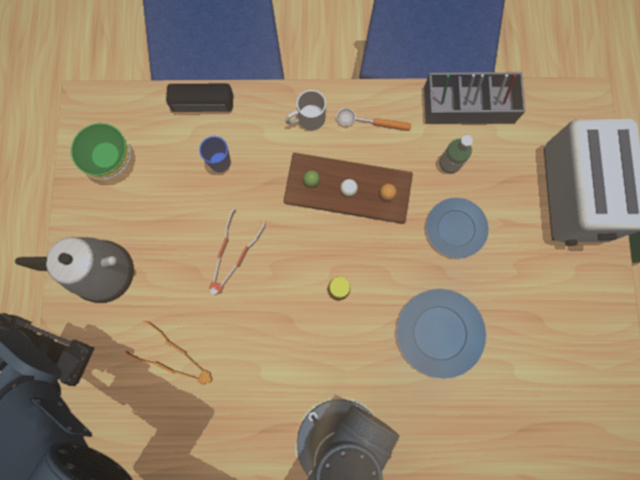

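View pics/side0.png

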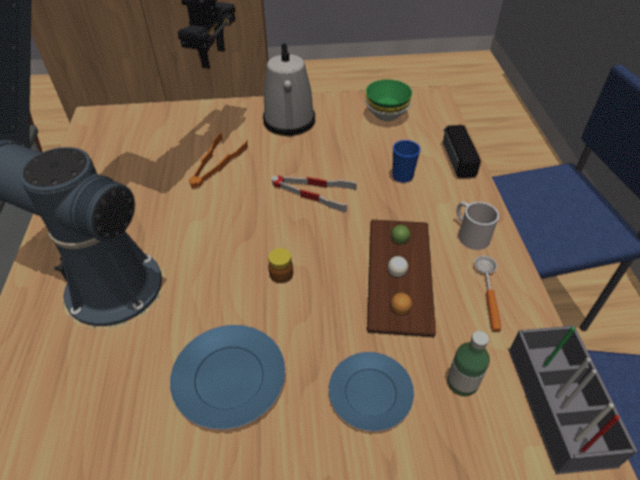

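Top view: the red-handled tongs have their heel at about (215,289) and grips at about (222,250) and (242,256). The orange look-alike is at (170,355). There are two blue plates: the small one at (457,228), which is the one meant, and a larger one at (441,333). Buns: green (312,178), white (349,187), golden (388,191). I'll confirm with enlarged crops.

```bash
python3 - <<'E'
from h import *
p=cv2.imread('pics/top0.png')
a=cv2.resize(p[200:300,190:290],None,fx=6,fy=6,interpolation=cv2.INTER_CUBIC)
cv2.imwrite('pics/c_tongs.png',a)
b=cv2.resize(p[135:265,280:500],None,fx=3.6,fy=3.6,interpolation=cv2.INTER_CUBIC)
cv2.imwrite('pics/c_board.png',b)
d=np.load('pics/top0.npy')
for n,(u,v) in dict(plate=(457,228),big=(441,333),gold=(388,191),white=(349,187),green=(312,178),heel=(215,289)).items():
    print(n,np.round(wd('top',u,v,d[v,u]),3))
# plate fit
hsv=cv2.cvtColor(p,cv2.COLOR_BGR2HSV)
m=cv2.inRange(hsv,(95,60,60),(115,255,255)); m[:, :410]=0; m[:190]=0; m[275:]=0; m[:,500:]=0
c=max(cv2.findContours(m,0,1)[0],key=cv2.contourArea); e=cv2.fitEllipse(c); print(e,w('top',*e[0],.018))
l=w('top',e[0][0]-e[1][0]/2,e[0][1],.018);r=w('top',e[0][0]+e[1][0]/2,e[0][1],.018);print('diam',np.linalg.norm(l-r))
m=cv2.inRange(hsv,(8,150,120),(22,255,255)); m[:170]=0;m[215:]=0;m[:,:370]=0;m[:,405:]=0
c=max(cv2.findContours(m,0,1)[0],key=cv2.contourArea); e=cv2.fitEllipse(c); print('bun',e,w('top',*e[0],.018+.018))
E
```

```text
plate [ 0.527 -0.309  0.004]
big [ 0.26  -0.254  0.004]
gold [ 0.612 -0.127  0.053]
white [ 0.624 -0.03   0.05 ]
green [0.646 0.064 0.054]
heel [0.37  0.307 0.02 ]
((457.0467224121094, 225.78860473632812), (46.3014030456543, 56.46525573730469), 112.39205932617188) [ 0.52913677 -0.30517188  0.018     ]
diam 0.11771095854976601
bun ((406.70391845703125, 191.68301391601562), (20.19466209411621, 47.49761962890625), 92.69445037841797) [ 0.61467112 -0.17717751  0.036     ]
```

View pics/c_tongs.png

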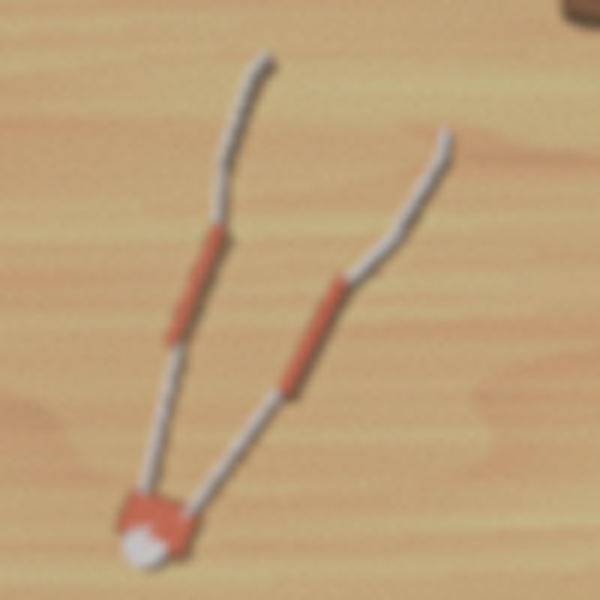

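View pics/c_board.png

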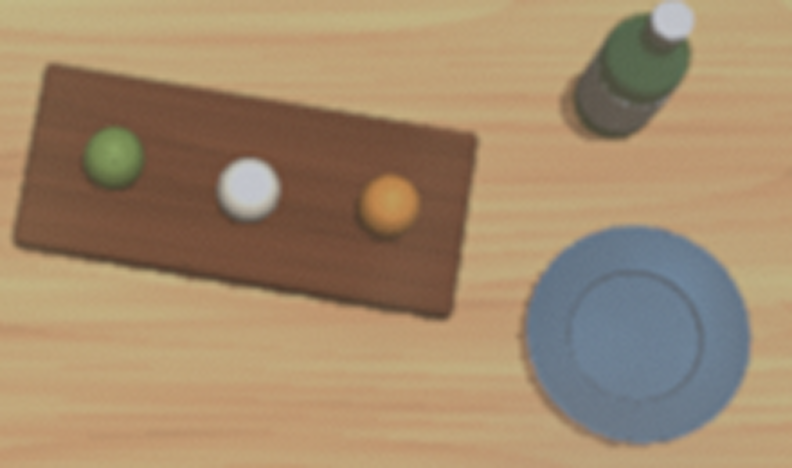

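The crops confirm it. The red tongs have grip midpoints at (222.8,247.5) and (242.5,256.2), jaw tips at (234.2,209.7) and (264.3,222), and the heel at (216.3,287.5). The golden bun is at (387.8,192.2), and the small plate's centre is at (456.9,227.8).

```bash
cat >> h.py <<'E'
from scipy.spatial.transform import Rotation as Ro
def goto(x,y,z,yaw):
    """needed move (tool axes) for tool down with tool x along yaw"""
    o=robot.get_obs(); R0=Ro.from_quat(o['tool_rot'])
    c,s=np.cos(yaw),np.sin(yaw)
    T=Ro.from_matrix(np.array([[c,s,0],[s,-c,0],[0,0,-1]]))
    d=R0.inv().apply(np.array([x,y,z])-o['position'])
    print('pos',np.round(o['position'],4),'R',np.round(R0.as_matrix(),3).tolist(),'grip',round(float(o['grip_width']),4),'t',round(float(o['time']),2))
    print('world d',np.round(np.array([x,y,z])-o['position'],4),'tool shift',np.round(d,4),'turn',np.round((R0.inv()*T).as_rotvec(degrees=True),2))
E
python3 - <<'E'
from h import *
f=lambda u,v,z:w('top',u,v,z)
gl,gr=f(222.8,247.5,.026),f(242.5,256.2,.026); jl,jr=f(234.2,209.7,.025),f(264.3,222,.025); h=f(216.3,287.5,.026)
print('grip sep',np.linalg.norm(gl-gr),'tips',np.linalg.norm(jl-jr),'heel-tip',np.linalg.norm((jl+jr)/2-h))
o=(gl+gr)/2; print('mid',o,'heel',h,'tips',(jl+jr)/2)
a=(jl+jr)/2-h; print('yaw',np.degrees(np.arctan2(a[1],a[0])),'perp yaw grips',np.degrees(np.arctan2(*(gl-gr)[[1,0]]))-90,'jaws',np.degrees(np.arctan2(*(jl-jr)[[1,0]]))-90, 'origin-tip',np.linalg.norm((jl+jr)/2-o),'o-heel',np.linalg.norm(o-h))
print('bun',f(387.8,192.2,.038),'plate',f(456.9,227.8,.018),'diam',np.linalg.norm(f(426,228,.018)-f(488.3,228,.018)))
for n,uv in dict(white=(348.9,187.5),green=(311.7,178.3)).items(): print(n,f(*uv,.038))
c=[f(280+x/3.6,135+y/3.6,.018) for x,y in((48,66),(475,135),(452,318),(16,242))];print('board',np.round(c,3), np.mean(c,0))
print('bottle cap',f(280+672/3.6,135+20/3.6,.16))
goto(o[0],o[1],.004,np.arctan2(a[1],a[0])); goto(o[0],o[1],.004,np.arctan2(a[1],a[0])+np.pi)
E
```

```text
grip sep 0.05494932460307071 tips 0.08401284278644794 heel-tip 0.19910625307224994
mid [0.46309681 0.2642053  0.026     ] heel [0.37330943 0.30269201 0.026     ] tips [0.55631443 0.22426068 0.025     ]
yaw -23.19875183449099 perp yaw grips -24.137057659097053 jaws -22.888201873762966 origin-tip 0.10142039540397288 o-heel 0.09768827684069752
bun [ 0.61299001 -0.12878198  0.038     ] plate [ 0.52389271 -0.30451238  0.018     ] diam 0.15825832795483089
white [ 0.62597048 -0.03017822  0.038     ]
green [0.65096212 0.06448203 0.038     ]
board [[ 0.726  0.112  0.018]
 [ 0.672 -0.196  0.018]
 [ 0.536 -0.174  0.018]
 [ 0.594  0.135  0.018]] [ 0.63186122 -0.03073349  0.018     ]
bottle cap [ 0.70154418 -0.29963065  0.16      ]
pos [0.2278 0.5813 0.2217] R [[-0.931, 0.365, -0.001], [0.365, 0.931, -0.002], [0.0, -0.002, -1.0]] grip 0.087 t 0.1
world d [ 0.2353 -0.3171 -0.2177] tool shift [-0.3349 -0.2088  0.218 ] turn [ 3.0000e-02 -1.8000e-01 -1.7822e+02]
pos [0.2278 0.5813 0.2217] R [[-0.931, 0.365, -0.001], [0.365, 0.931, -0.002], [0.0, -0.002, -1.0]] grip 0.087 t 0.1
world d [ 0.2353 -0.3171 -0.2177] tool shift [-0.3349 -0.2088  0.218 ] turn [-0.11 -0.02  1.78]
```

```bash
python3 - <<'E'
from h import *
d=np.load('pics/top0.npy')
for u,v in((70,252),(72,245),(108,260),(112,285),(40,264),(90,300),(130,265),(215,155),(100,150)): print((u,v),np.round(wd('top',u,v,d[v,u]),3))
E
```

```text
(70, 252) [0.434 0.594 0.198]
(72, 245) [0.451 0.593 0.192]
(108, 260) [0.417 0.512 0.19 ]
(112, 285) [0.375 0.544 0.076]
(40, 264) [0.231 0.059 1.335]
(90, 300) [0.344 0.619 0.017]
(130, 265) [0.432 0.523 0.021]
(215, 155) [0.726 0.319 0.01 ]
(100, 150) [0.732 0.615 0.034]
```

Emit:
drive_tool([
  [-0.017, -0.043, 0, 0, 0, 0.4, 1],
  [-0.017, -0.043, 0, 0, 0, 0.4, 1],
  [-0.017, -0.043, 0, 0, 0, 0.4, 1],
  [-0.017, -0.043, 0, 0, 0, 0.3, 1],
  [-0.017, -0.043, 0, 0, 0, 0.3, 1],
])

```text
time: 0.72
position: [0.2253, 0.3491, 0.2224]
tool_rot: [0.201, 0.98, -0.0, -0.0]
ft_force: [-0.1, -0.5, 0.2]
grip_width: 0.0874
```

Emit:
drive_tool([
  [-0.05, 0.001, 0.02, 0, 0, 0, 1],
  [-0.05, 0.001, 0.02, 0, 0, 0, 1],
  [-0.05, 0.001, 0.025, 0, 0, 0, 1],
  [-0.05, 0.001, 0.03, 0, 0, 0, 1],
  [-0.05, 0.001, 0.03, 0, 0, 0, 1],
])

```text
time: 1.35
position: [0.4588, 0.2559, 0.0964]
tool_rot: [0.201, 0.98, 0.0, -0.0]
ft_force: [0.5, 0.9, 0.5]
grip_width: 0.0867
```

```bash
python3 - <<'E'
from h import *
goto(.463,.264,.004,np.radians(156.8))
snap('side','s1'); p,_=snap('top','t1')
goto(.463,.264,.004,np.radians(156.8))
cv2.imwrite('pics/s1c.png',np.hstack([cv2.resize(cv2.imread('pics/s1.png')[120:270,220:370],(390,390)),cv2.resize(p[180:330,170:320],(390,390))]))
E
```

```text
pos [0.4588 0.2559 0.0964] R [[-0.919, 0.395, -0.0], [0.395, 0.919, 0.0], [0.0, 0.0, -1.0]] grip 0.0867 t 1.35
world d [ 0.0042  0.0081 -0.0924] tool shift [-0.0006  0.0091  0.0924] turn [ 0.01 -0.01 -0.04]
pos [0.4617 0.2546 0.0945] R [[-0.917, 0.398, 0.0], [0.398, 0.917, -0.001], [-0.0, -0.001, -1.0]] grip 0.0874 t 1.45
world d [ 0.0013  0.0094 -0.0905] tool shift [0.0026 0.0092 0.0905] turn [-0.03  0.03 -0.28]
```

View pics/s1c.png

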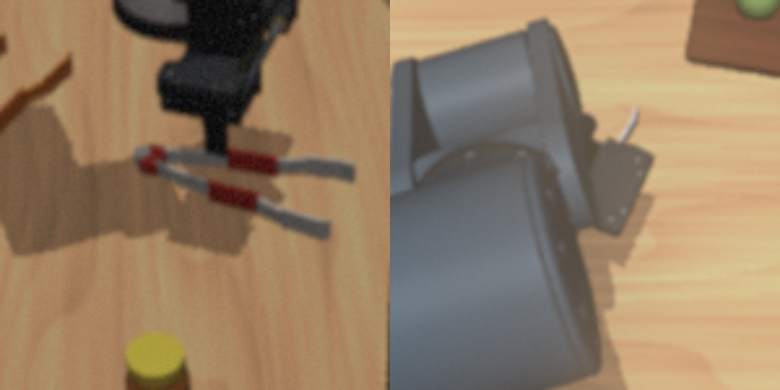

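The side crop shows the gripper above the tongs at the grips; the top view is hidden by the arm. I'm making the lateral correction and descending part-way.

Emit:
drive_tool([
  [0.001, 0.009, 0.02, 0, 0, 0, 1],
  [0, 0, 0.02, 0, 0, 0, 1],
  [0, 0, 0.012, 0, 0, 0, 1],
  [0, 0, 0, 0, 0, 0, 1],
])

```text
time: 1.95
position: [0.4589, 0.2653, 0.045]
tool_rot: [0.201, 0.98, -0.001, -0.001]
ft_force: [-0.2, 0.5, -0.1]
grip_width: 0.087
```

```bash
python3 - <<'E'
from h import *
p,_=snap('side','s2')
goto(.463,.264,.004,np.radians(156.8))
cv2.imwrite('pics/s2c.png',cv2.resize(p[130:250,240:380],None,fx=5,fy=5,interpolation=cv2.INTER_CUBIC))
m=robot.camera_model('side')
# predicted grip outer px for origin est
c,s=np.cos(np.radians(-23.2)),np.sin(np.radians(-23.2))
for n,(a,b) in dict(L=(0,.0275),R=(0,-.0275),fL=(0,.0435),fR=(0,-.0435)).items():
    X=np.array([.463+c*a-s*b,.264+s*a+c*b,.026 if n in'LR' else .04]); q=np.array(m['R'])@X+m['t']; print(n,((q[0]/q[2]*m['fx']+m['cx']-240)*5,(q[1]/q[2]*m['fy']+m['cy']-130)*5))
E
```

```text
pos [0.4596 0.2655 0.0456] R [[-0.919, 0.394, -0.001], [0.394, 0.919, -0.0], [0.001, -0.0, -1.0]] grip 0.0869 t 2.0
world d [ 0.0034 -0.0015 -0.0416] tool shift [-0.0037  0.      0.0416] turn [-0.02 -0.03 -0.  ]
L (np.float64(373.9782072955049), np.float64(244.1762604922762))
R (np.float64(339.9642379071963), np.float64(311.65674810292103))
fL (np.float64(383.16377405641816), np.float64(204.53484361143893))
fR (np.float64(328.9020233071909), np.float64(311.26581250817924))
```

View pics/s2c.png

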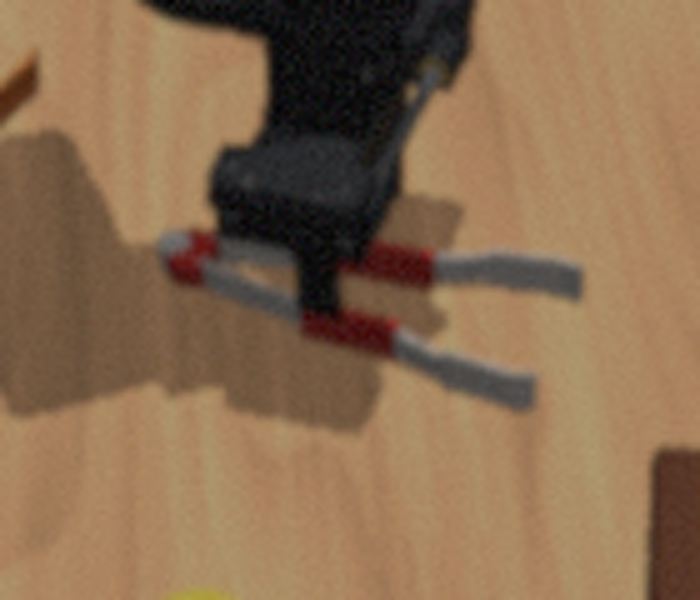

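```bash
python3 - <<'E'
from h import *
f=lambda u,v,z:np.round(w('side',240+u/5,130+v/5,z)[:2],4)
a,b=f(581,268,.024),f(535,378,.024); print('tips top',a,b,(a+b)/2)
a2,b2=f(581,298,0),f(532,408,0); print('tips bottom',a2,b2,(a2+b2)/2)
g=[f(303,312,.026),f(397,330,.026),f(433,256,.026)];print('grip R ends, L front',g, (g[1]+g[2])/2)
g=[f(303,334,0),f(395,355,0)];print('grip R bottom',g)
c,s=np.cos(np.radians(-23.2)),np.sin(np.radians(-23.2)); o=robot.get_obs()['position']
m=robot.camera_model('side')
for a,b in((0,-.0435),(-.0095,-.0435),(.0095,-.0435),(-.0095,-.0585),(.0095,-.0585)):
    X=o+[c*a-s*b,s*a+c*b,0]; q=np.array(m['R'])@X+m['t']; print(a,b,np.round(((q[0]/q[2]*m['fx']+m['cx']-240)*5,(q[1]/q[2]*m['fy']+m['cy']-130)*5)))
E
```

```text
tips top [0.5792 0.2618] [0.545  0.1821] [0.5621  0.22195]
tips bottom [0.5807 0.2654] [0.5446 0.1856] [0.56265 0.2255 ]
grip R ends, L front [array([0.4334, 0.2404]), array([0.4798, 0.222 ]), array([0.5036, 0.2768])] [0.4917 0.2494]
grip R bottom [array([0.4332, 0.2523]), array([0.4794, 0.2316])]
0 -0.0435 [322. 301.]
-0.0095 -0.0435 [304. 298.]
0.0095 -0.0435 [340. 305.]
-0.0095 -0.0585 [294. 317.]
0.0095 -0.0585 [330. 325.]
```

The side view puts the tongs origin at about (0.465, 0.264), within 2–3 mm of the top estimate, and the finger clearance is 13 mm per side. Next I descend and close to 54 mm.

Emit:
drive_tool([
  [-0.004, 0, 0.015, 0, 0, 0, 1],
  [0, 0, 0.015, 0, 0, 0, 1],
  [0, 0, 0.01, 0, 0, 0, 1],
  [0, 0, 0, 0, 0, 0, 1],
], squeeze=25)

```text
time: 2.5
position: [0.4628, 0.2635, 0.0044]
tool_rot: [0.201, 0.98, -0.001, -0.001]
ft_force: [-0.8, -0.7, -0.6]
grip_width: 0.0873
```

Emit:
drive_tool([
  [0, 0, 0, 0, 0, 0, 0.75],
  [0, 0, 0, 0, 0, 0, 0.66],
  [0, 0, 0, 0, 0, 0, 0.61],
  [0, 0, 0, 0, 0, 0, 0.61],
  [0, 0, 0, 0, 0, 0, 0.61],
])

```text
time: 3.12
position: [0.4643, 0.264, 0.0059]
tool_rot: [0.201, 0.98, 0.0, 0.001]
ft_force: [0.0, 1.6, 2.7]
grip_width: 0.0542
```

Emit:
drive_tool([
  [0, 0, -0.01, 0, 0, 0, 0.61],
  [0, 0, -0.02, 0, 0, 0, 0.61],
  [0, 0, -0.02, 0, 0, 0, 0.61],
  [0, 0, -0.02, 0, 0, 0, 0.61],
  [0, 0, -0.01, 0, 0, 0, 0.61],
])

```text
time: 3.75
position: [0.4638, 0.2638, 0.0868]
tool_rot: [0.201, 0.98, 0.0, 0.001]
ft_force: [-0.5, -0.6, -1.1]
grip_width: 0.0531
```

```bash
python3 - <<'E'
from h import *
p,_=snap('side','s3'); o=robot.get_obs(); print(o['position'],o['grip_width'],o['ft_force'])
cv2.imwrite('pics/s3c.png',cv2.resize(p[90:230,240:400],None,fx=4.2,fy=4.2,interpolation=cv2.INTER_CUBIC))
E
```

```text
[0.46430387 0.26402099 0.08749703] 0.05292047233122828 [-0.19898558 -0.41028497 -0.38559763]
```

View pics/s3c.png

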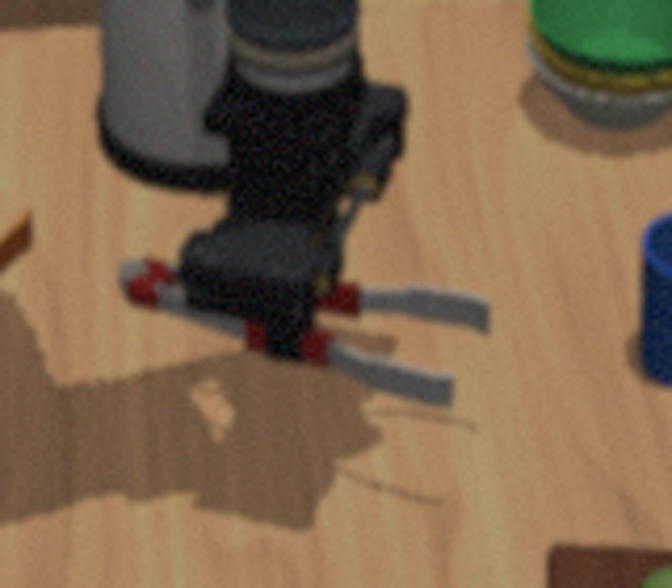

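The tongs are held level and lifted, with the finger at about (285,330), mid-grip. Next: carry them high to above the golden bun, refining the bun's position from the side view.

Emit:
drive_tool([
  [-0.01, -0.015, -0.02, 0, 0, 0, 0.61],
  [-0.02, -0.03, -0.02, 0, 0, 0, 0.61],
  [-0.024, -0.036, -0.02, 0, 0, 0, 0.61],
  [-0.024, -0.036, 0, 0, 0, 0, 0.61],
  [-0.024, -0.036, 0, 0, 0, 0, 0.61],
])

```text
time: 4.42
position: [0.4969, 0.0817, 0.1455]
tool_rot: [0.201, 0.98, -0.0, -0.0]
ft_force: [-0.2, 0.5, -0.3]
grip_width: 0.0532
```

Emit:
drive_tool([
  [-0.024, -0.036, 0, 0, 0, 0, 0.61],
  [-0.024, -0.036, 0, 0, 0, 0, 0.61],
  [-0.024, -0.036, 0, 0, 0, -3, 0.61],
  [-0.02, -0.03, 0, 0, 0, -5, 0.61],
  [0, 0, 0, 0, 0, -5, 0.61],
])

```text
time: 5.05
position: [0.5299, -0.0826, 0.1451]
tool_rot: [0.089, 0.996, -0.0, 0.0]
ft_force: [-1.0, -0.0, -0.9]
grip_width: 0.0532
```

```bash
python3 - <<'E'
from h import *
p,_=snap('side','s4')
f=lambda u,v,z:np.round(w('side',u,v,z),4)
q=cv2.imread('pics/side0.png'); hsv=cv2.cvtColor(q,cv2.COLOR_BGR2HSV)
m=cv2.inRange(hsv,(8,150,90),(22,255,255)); n=np.zeros_like(m); n[285:320,385:418]=m[285:320,385:418]
n=cv2.morphologyEx(n,cv2.MORPH_OPEN,np.ones((3,3)))
mm=cv2.boundingRect(n); print('bbox',mm,'bun side',f(mm[0]+mm[2]/2,mm[1]+mm[3]/2,.036))
B=np.array([.613,-.129]); t=B-.08*np.array([np.cos(np.radians(-10)),np.sin(np.radians(-10))])
goto(t[0],t[1],.1,np.radians(170))
cv2.imwrite('pics/s4c.png',cv2.resize(p[170:350,250:460],None,fx=3.3,fy=3.3,interpolation=cv2.INTER_CUBIC))
E
```

```text
bbox (392, 292, 20, 20) bun side [ 0.6197 -0.1293  0.036 ]
pos [ 0.529  -0.0813  0.1449] R [[-0.985, 0.175, -0.001], [0.175, 0.985, 0.0], [0.001, 0.0, -1.0]] grip 0.0532 t 5.1
world d [ 0.0052 -0.0338 -0.0449] tool shift [-0.0111 -0.0324  0.0449] turn [ 0.   -0.06 -0.1 ]
```

View pics/s4c.png

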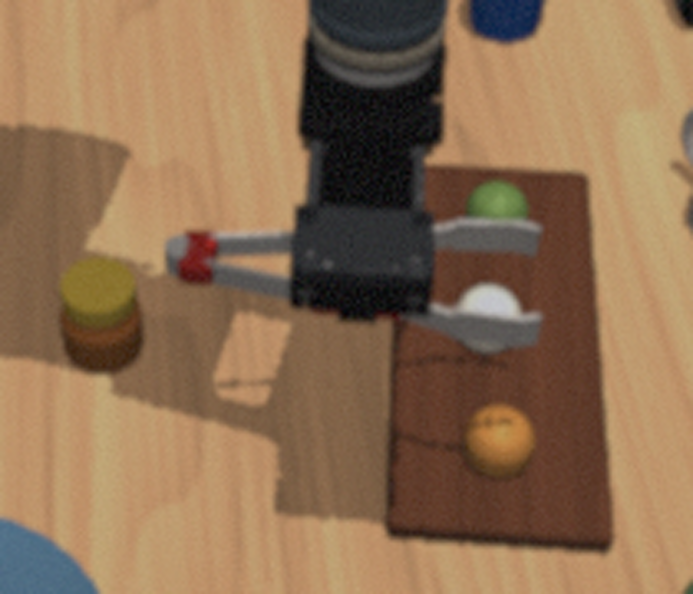

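The side crop shows the jaws above the white and green buns at height, with the golden bun at crop (500,440). The side view gives bun x ≈ 0.618, and that camera matched the tongs' actual position best. I'm moving over the bun and stopping just above it.

Emit:
drive_tool([
  [-0.006, -0.012, 0, 0, 0, 0, 0.61],
  [-0.007, -0.014, 0.01, 0, 0, 0, 0.61],
  [-0.003, -0.006, 0.03, 0, 0, 0, 0.61],
  [0, 0, 0.025, 0, 0, 0, 0.61],
  [0, 0, 0, 0, 0, 0, 0.61],
])

```text
time: 5.72
position: [0.5377, -0.1139, 0.0783]
tool_rot: [0.089, 0.996, 0.001, -0.002]
ft_force: [0.6, -0.1, -0.7]
grip_width: 0.0534
```

```bash
python3 - <<'E'
from h import *
p,_=snap('side','s5')
goto(.539,-.115,.024,np.radians(170))
cv2.imwrite('pics/s5c.png',cv2.resize(p[220:345,320:460],None,fx=5,fy=5,interpolation=cv2.INTER_CUBIC))
E
```

```text
pos [ 0.5387 -0.1142  0.0795] R [[-0.984, 0.178, -0.002], [0.178, 0.984, 0.001], [0.002, 0.0, -1.0]] grip 0.0533 t 5.78
world d [ 0.0003 -0.0008 -0.0555] tool shift [-0.0006 -0.0008  0.0555] turn [ 0.02 -0.13 -0.24]
```

View pics/s5c.png

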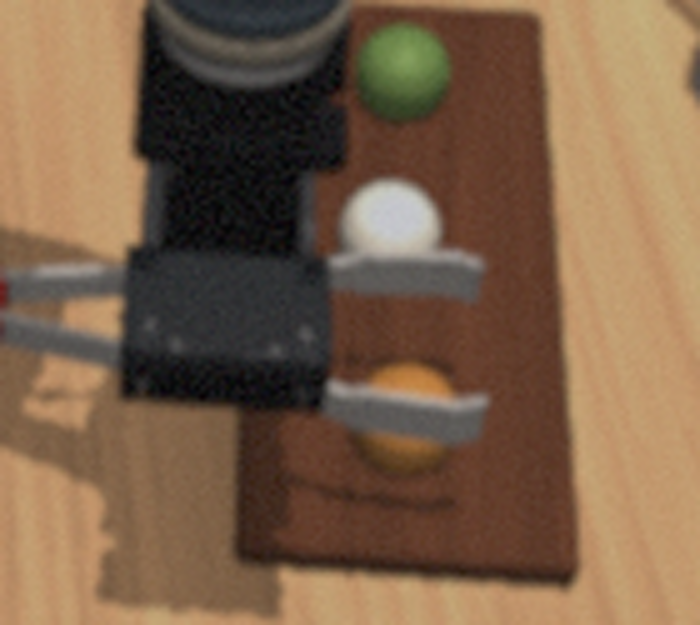

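```bash
python3 - <<'E'
from h import *
f=lambda u,v,z:w('side',320+u/5,220+v/5,z)
a,b=f(485,260,.099),f(486,395,.099); mid=(a+b)/2; print('tips',a,b,np.linalg.norm(a-b))
bite=mid[:2]-.026*np.array([np.cos(np.radians(-10)),np.sin(np.radians(-10))]); print('bite',bite,'expected',.5387+.0788,-.1142-.0139,'bun',f(405,418,.036))
for z in(.09,.095,.105):
    print(z,(f(485,260,z)+f(486,395,z))[:2]/2)
E
```

```text
tips [ 0.64868335 -0.10341917  0.099     ] [ 0.63450112 -0.16949999  0.099     ] 0.06758558136633566
bite [ 0.61598724 -0.13194473] expected 0.6174999999999999 -0.1281 bun [ 0.61683844 -0.13306399  0.036     ]
0.09 [ 0.6442553  -0.12971069]
0.095 [ 0.64277582 -0.13346007]
0.105 [ 0.63981686 -0.14095884]
```

The jaws and bun agree to about 3 mm in the same view, so I'm descending.

Emit:
drive_tool([
  [0, 0, 0.014, 0, 0, 0, 0.61],
  [0, 0, 0.014, 0, 0, 0, 0.61],
  [0, 0, 0.014, 0, 0, 0, 0.61],
  [0, 0, 0.008, 0, 0, 0, 0.61],
  [0, 0, 0, 0, 0, 0, 0.61],
])

```text
time: 6.4
position: [0.5387, -0.1138, 0.0297]
tool_rot: [0.089, 0.996, 0.0, -0.001]
ft_force: [-0.0, -0.1, -0.6]
grip_width: 0.0532
```

```bash
python3 - <<'E'
from h import *
p,_=snap('side','s6'); o=robot.get_obs(); print(o['position'],o['ft_force'],o['grip_width'])
cv2.imwrite('pics/s6c.png',cv2.resize(p[220:345,320:460],None,fx=5,fy=5,interpolation=cv2.INTER_CUBIC))
E
```

```text
[ 0.53905323 -0.11398194  0.03020266] [ 0.24968598  0.19154435 -1.01693103] 0.053191482304894545
```

View pics/s6c.png

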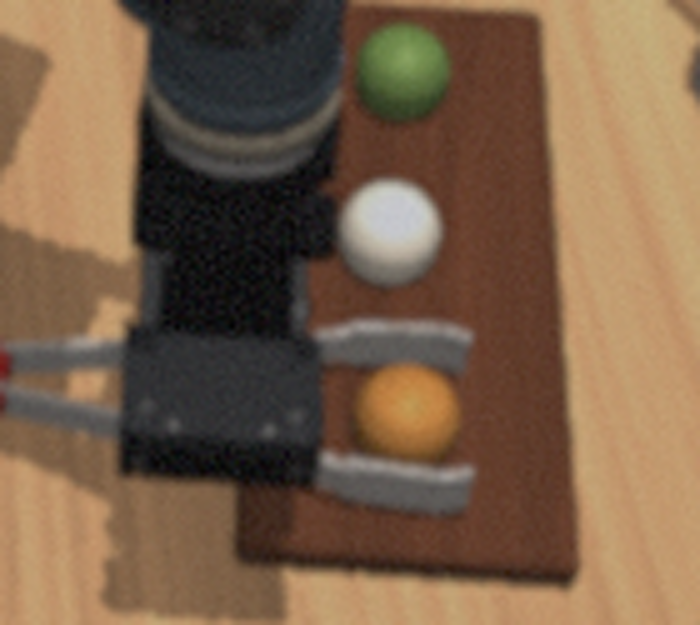

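The bun at (407,412) sits between the jaws with clearance on both sides, and the white bun is clear. Closing on it.

Emit:
drive_tool([
  [0, 0, 0.003, 0, 0, 0, 0.56],
  [0, 0, 0, 0, 0, 0, 0.52],
  [0, 0, 0, 0, 0, 0, 0.48],
  [0, 0, 0, 0, 0, 0, 0.44],
  [0, 0, 0, 0, 0, 0, 0.4],
], squeeze=30)

```text
time: 7.08
position: [0.5393, -0.1141, 0.0277]
tool_rot: [0.089, 0.996, -0.0, 0.0]
ft_force: [-0.7, -0.0, -0.5]
grip_width: 0.0392
```

Emit:
drive_tool([
  [0, 0, 0, 0, 0, 0, 0.3],
  [0, 0, 0, 0, 0, 0, 0.3],
  [0, 0, 0, 0, 0, 0, 0.3],
])

```text
time: 7.45
position: [0.5393, -0.1141, 0.0276]
tool_rot: [0.089, 0.996, -0.0, 0.0]
ft_force: [-0.6, 0.2, -0.2]
grip_width: 0.039
```

Emit:
drive_tool([
  [0, 0, -0.008, 0, 0, 0, 0.3],
  [0, 0, -0.015, 0, 0, 0, 0.3],
  [0, 0, -0.022, 0, 0, 0, 0.3],
  [0, 0, -0.022, 0, 0, 0, 0.3],
  [0, 0, -0.018, 0, 0, 0, 0.3],
])

```text
time: 8.07
position: [0.5395, -0.1142, 0.1146]
tool_rot: [0.089, 0.996, -0.0, 0.001]
ft_force: [0.0, 0.2, -1.3]
grip_width: 0.0388
```

```bash
python3 - <<'E'
from h import *
p,_=snap('side','s7'); o=robot.get_obs(); print(o['position'],o['ft_force'],o['grip_width'])
cv2.imwrite('pics/s7c.png',cv2.resize(p[200:420,290:500],None,fx=2.7,fy=2.7,interpolation=cv2.INTER_CUBIC))
# plate from side0: small plate rim
q=cv2.imread('pics/side0.png'); hsv=cv2.cvtColor(q,cv2.COLOR_BGR2HSV)
m=cv2.inRange(hsv,(95,80,50),(115,255,255)); n=np.zeros_like(m); n[345:440,322:420]=m[345:440,322:420]
b=cv2.boundingRect(n); print(b,w('side',b[0]+b[2]/2,b[1]+b[3]/2,.012))
B=np.array([.524,-.305]); t=B-.08*np.array([np.cos(np.radians(-10)),np.sin(np.radians(-10))]); goto(t[0],t[1],.112,np.radians(170))
E
```

```text
[ 0.54080183 -0.1146533   0.11659911] [-0.69122049 -0.28089416  0.60226215] 0.03919963724902465
(330, 353, 83, 77) [ 0.52888684 -0.30832017  0.012     ]
pos [ 0.5408 -0.1147  0.1166] R [[-0.984, 0.177, 0.005], [0.177, 0.984, -0.002], [-0.006, -0.001, -1.0]] grip 0.0392 t 8.12
world d [-0.0956 -0.1765 -0.0046] tool shift [ 0.0628 -0.1906  0.0045] turn [-0.08  0.32 -0.21]
```

View pics/s7c.png

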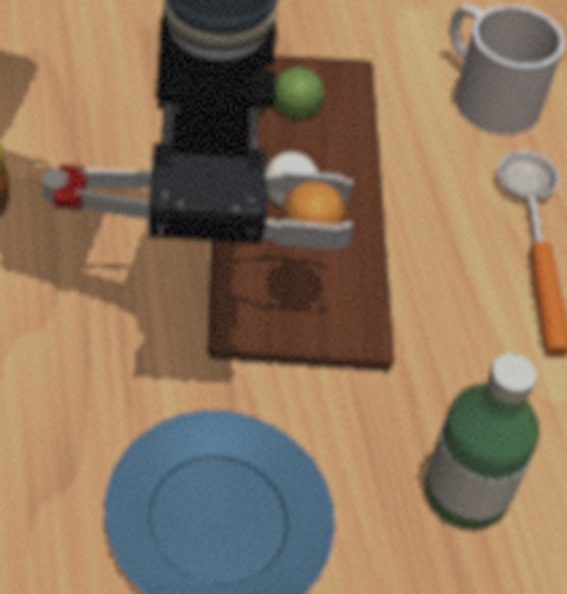

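The bun at crop (315,205) is up between both jaws and its shadow is clear on the board. Carrying it to the plate centre, about (0.527, -0.306).

Emit:
drive_tool([
  [0.006, -0.018, 0, 0, 0, 0, 0.3],
  [0.01, -0.032, 0, 0, 0, 0, 0.3],
  [0.012, -0.04, 0, 0, 0, 0, 0.3],
  [0.012, -0.04, 0, 0, 0, 0, 0.3],
  [0.01, -0.032, 0, 0, 0, 0, 0.3],
])

```text
time: 8.75
position: [0.4591, -0.2664, 0.1118]
tool_rot: [0.09, 0.996, 0.0, -0.001]
ft_force: [-0.2, -0.7, -0.4]
grip_width: 0.0391
```

Emit:
drive_tool([
  [0.006, -0.02, 0.002, 0, 0, 0, 0.3],
  [0.003, -0.009, 0.002, 0, 0, 0, 0.3],
  [0, 0, 0, 0, 0, 0, 0.3],
  [0, 0, 0, 0, 0, 0, 0.3],
])

```text
time: 9.25
position: [0.4471, -0.2908, 0.1083]
tool_rot: [0.089, 0.996, 0.0, -0.0]
ft_force: [-0.2, 0.9, -0.9]
grip_width: 0.0393
```

```bash
python3 - <<'E'
from h import *
p,_=snap('side','s8'); t,d=snap('top','t8'); o=robot.get_obs(); print(o['position'],o['ft_force'],o['grip_width'],o['joint_velocities'].round(3))
cv2.imwrite('pics/s8c.png',np.hstack([cv2.resize(p[280:460,260:460],None,fx=2,fy=2,interpolation=cv2.INTER_CUBIC),cv2.resize(t[140:320,320:520],None,fx=2,fy=2,interpolation=cv2.INTER_CUBIC)]))
E
```

```text
[ 0.44747321 -0.29067088  0.10851424] [ 0.44403739  0.14163499 -1.06843957] 0.039102084998961756 [ 0.003 -0.001 -0.002 -0.002 -0.    -0.001]
```

View pics/s8c.png

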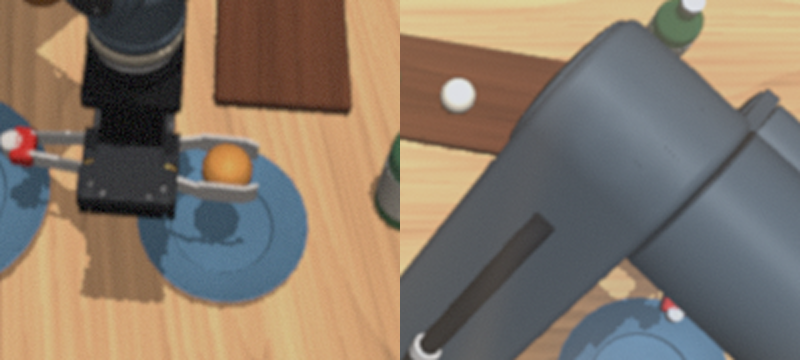

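The bun at crop (228,166), which is image pixel (374,363), is in the jaws with its shadow within the plate's inner ring. A numeric check, then hand in.

```bash
python3 - <<'E'
from h import *
d=np.load('pics/s8.npy'); print('bun',w('side',374,363,.118),'surface by depth',wd('side',374,363,d[363,374]),'plate',(.527,-.306))
b=wd('side',374,363,d[363,374])
if np.hypot(b[0]-.527,b[1]+.306)<.04 and .09<b[2]<.17:
    print(robot.hand_in())
E
```

```text
bun [ 0.5263542  -0.30851002  0.118     ] surface by depth [ 0.52394598 -0.31691943  0.13325914] plate (0.527, -0.306)
the job is handed in; nothing more can be done
None
```

I picked up the red-handled tongs, closed them on the golden bun and lifted it off the board. I carried it to the smaller blue plate and handed the job in at about 9.3 s, still holding it. The hand-in gives no verdict, so I can't confirm the run passed.

**Position:** The side view puts the bun about 3 mm from the plate's centre. The depth reading at the bun's visible surface implies its underside is roughly 0.10 m above the table.

**Grip and motion:** The fingers stopped at 39 mm on a 30 N squeeze, which matches the expected 40 mm for tongs closed on a bun. The arm was still, and contact with each jaw can't be measured directly.

**Other objects:** In the pictures I viewed during the job, the other buns, plate and bottle looked undisturbed; I didn't measure their positions again. The last pictures don't show the cup or the green bun, and neither was approached after the last views of them.

**Disagreement:** The top and side cameras differed by 4–7 mm in x for the tongs, bun and plate. For the bun I went with the side camera, because it agreed with where the tongs turned out to be in the fingers. For the plate I used the average of the two.

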